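Pop the analyser's sample port hatch

TASK

Open the sample port of the core analyser (the wider grey box, whose hatch has the round window): press the round rubber pad on its hatch once with closed fingertips, firmly but without hammering it, then draw back and let the hatch pop up by itself. Keep clear and watch it for about two seconds to be sure it stays open; pressing it down again once it is open would latch it shut. Do not pick anything up, leave the power pack's hatch shut, and leave the canister, core piece, tape case and scratch tool where they are.

Things in the scene. Friction and masses are not known exactly. Their poses are not given: they have to be found in the camera images.
- analyser: core analyser, fixed grey steel box 160 (x) x 150 (y) x 80 mm high; origin at the centre of its underside, -x is its front (press pad side), +x its rear (hinge side), z up. The hatch on its top is 104 (x) x 120 (y) x 8 mm with a round 52 mm window; shut, its top is about 89 mm above the bench. Its hinge runs along its rear edge, 52 mm behind the box's centre; it swings up towards the rear.
- port_hatch_pad (a point): centre of the top face of the round rubber press pad (22 mm diameter, 2 mm high) on the analyser's hatch, 86 mm from the hinge and 18 mm from the hatch's free front edge, midway across; about 92 mm above the bench when shut. Its axes are the hatch's: z out of the hatch's top face. It moves with the hatch.
- port_hatch (a joint): angle of the analyser's hatch (rad): about 0.02 latched shut; negative pressed in, to a firm stop near -0.07 (7 to 8 mm of travel at the pad); about 1.25 open. Push-push latch: the pad takes about 3 N and trips after some 5 mm; as the finger draws back a spring swings the damped hatch open in about 1.5 s, following the finger up and stays open. Once open, pressing it down again latches it shut.
- power_pack: power pack, fixed grey painted steel box 160 (x) x 95 (y) x 80 mm high, narrower than the analyser; origin at the centre of its underside, axes as the analyser's. Its plain battery hatch, 104 (x) x 65 (y) mm, has no window but the same kind of press pad; it must stay shut.
- battery_hatch (a joint): angle of the power pack's hatch (rad): about 0.02 latched shut, negative pressed in, about 1.2 open.
- canister_mid (a point): white screw-top polyethylene canister, loose, upright, 72 mm diameter, 112 mm high; the point is its centre, half-way up.
- core_mid (a point): grey basalt core piece, loose, standing on end, 47 mm diameter, 72 mm high; the point is its centre.
- tape_mid (a point): aluminium tape case, loose, standing, 70 x 34 x 66 mm high; the point is its centre.
- scratch_mid (a point): stubby orange-handled scratch tool, loose, lying flat, 100 mm long along its x, 20 mm wide, 18 mm high; the point is close to its middle, 9 mm up.
Not all that is in view belongs to the job. What is shaped like the analyser but yellow is not meant.

How it is judged:
By the outcome, as a careful person would: the job done as asked, in the order asked, and still so for the second after the job is handed in, with the robot touching nothing.
It also fails if it takes over 29 s, if anything falls off the work surface, if the arm or the gripper's body presses on something with over 40 N, if the wrist force passes 120 N, or if a joint passes its speed limit or range.

ROBOT

A 6-joint arm with a two-finger parallel gripper is mounted at the origin on the work surface. World frame = base frame: x ahead of the robot, y to its left, z up, the work surface at z = 0. Lengths are in m, angles in degrees, forces in N, time in s.
With the tool pointing down it reaches from about 0.275 to 0.875 m from the base axis. Payload 12.5 kg.
Tool frame: the origin (TCP) lies on the centre line of the jaws, within the pads' length; the fingertips stand 8 mm ahead of it and the grasp point (between the pads) lies 11 mm behind it; z points along the fingers, y is the line along which they close (so a half turn about z gives the same grasp; the last joint's range is limited). The gripper opens to 85 mm and grips with 20 to 120 N. Pads are 22 mm wide; open, the fingers measure 114 mm over their backs; the gripper's body (76 mm by 85 mm) begins 54 mm behind the grasp point. The pads swing forward as they close: fully open they stand 13 mm farther back than shut.
Start: joints at [-81.337, 20.094, 94.641, -0, 65.266, -4.847], TCP at [0.129, -0.535, 0.212] pointing down, gripper open.
Joint ranges: [-157.81, 157.81], [-45, 120.19], [0.68, 151.7], [-89.99, 269.99], [4.06, 180], [-164.3, 164.3]. Speed limits (degrees/s): [127.2, 127.2, 159.86, 180, 180, 180].

INTERFACE

Orientations are given as a 3x3 rotation matrix whose columns are the frame's x, y, z axes.
In Python, from cell import arm, viewer, job_done gives the robot as it stands. The module is installed in compiled form; this text tells all that it offers.
- The arm moves only by the shell command python3 -m handwheel 'ROWS' [OPENING]. ROWS is JSON, one flat list of numbers, 4 for each row, row after row: the shift along the tool's x, y, z in m, then the turn about the tool's z in degrees. A call has 1 to 10 rows; each row is the pose to reach, as a shift and turn from the pose commanded when the call began, along the tool's axes at that moment; what a row does not reach only later rows make up. A row lasts 1/8 s, in which the tool goes at most 62.5 mm and 10.7 degrees, less where a joint would pass 70% of its speed; a pose out of reach is approached as far as the arm can. A call with a gripper value outside its range is refused whole. OPENING is the closure in counts, from 0 (fully open) to 255 (shut), set as the call begins (- or left out, the last holds). The fingers move at their own pace and stop on an object; the grip force is fixed at half the most. Time passes only in rows, so rows that repeat a pose let the fingers close. It gives the time, the measured TCP pose, the force, the opening and the grip force at its end, in the units of the state.
- arm.get_obs(): the state, without advancing time (a new reading comes with each control period).
- viewer.read_camera(name): name is "scene" or "top" or "wrist"; returns a dict with "pixels" (400x640x3 uint8, red, green, blue), "intrinsics" (3x3 intrinsics, pixels), "k1" (the pictures are not rectified: a ray, as slopes to the right and down, at radius r is drawn at 1 + k1 r^2 times it, then the intrinsics apply), "cam_to_world" (4x4, takes a point from camera to world coordinates); the wrist camera has in their place "mount" (4x4, takes a point from camera to tool coordinates, whose origin is the TCP and whose axes are the flange's). Camera axes: x right, y down, z forward; pixel columns grow to the right and rows downward; lengths in m; the calibration is good to about 2 mm. A picture is of the moment at which its call begins: read the wrist's pose just before it. There is no depth.
- job_done(): hands the job in; it is judged then, once.
The state is a dict: "clock": time; "q": joint angles; "qvel": joint speeds; "effort": joint torques, N m; "tool_pos": TCP position; "tcp_rot": TCP orientation; "wrist_force": force on the tool from outside, world axes, zero at the start; "torque": the same for the moment, N m; "grip_width": finger opening in m; "finger_force": force on a finger pad.
Only numpy, scipy, OpenCV 4.12 (cv2) and the standard library are available. Lean on these libraries where they do the work, as an engineer would, in place of code of your own. Each camera call takes 0.05 s, during which the arm holds its last target. There are 200 camera calls.

## Working session

There is one attempt and no reset: what is moved stays moved. The work goes in short steps, Python scripts to look and compute and a shell command to move; the robot and the scene stay as the last step left them, time stands still between calls to the robot, and variables do not carry over. Pictures are saved under pics/ and viewed, at most 10 in all, crops included, and the job is handed in when it is done.

```bash
mkdir -p pics; cat > h.py <<'E'
import numpy as np, cv2
from cell import arm, viewer, job_done
def grab(n):
    o=arm.get_obs(); d=viewer.read_camera(n)
    if n=="wrist":
        T=np.eye(4); T[:3,:3]=o["tcp_rot"]; T[:3,3]=o["tool_pos"]; d["c2w"]=T@np.array(d["mount"])
    else: d["c2w"]=np.array(d["cam_to_world"])
    return d
def save(d,f,crop=None,s=1):
    im=d["pixels"][:,:,::-1]
    if crop: x0,y0,x1,y1=crop; im=im[y0:y1,x0:x1]
    cv2.imwrite("pics/"+f,cv2.resize(im,None,fx=s,fy=s,interpolation=cv2.INTER_CUBIC))
def ray(d,u,v):
    K=np.array(d["intrinsics"]); k=d["k1"]
    p=np.array([(u-K[0,2])/K[0,0],(v-K[1,2])/K[1,1]]); q=p.copy()
    for _ in range(30): q=p/(1+k*(q@q))
    r=d["c2w"][:3,:3]@np.array([q[0],q[1],1]); return d["c2w"][:3,3],r
def onz(d,u,v,z):
    c,r=ray(d,u,v); return c+r*(z-c[2])/r[2]
E
python3 - <<'E'
from h import *
import pickle
D={n:grab(n) for n in("top","scene","wrist")}
pickle.dump(D,open("d0.pkl","wb"))
im=np.vstack([D["top"]["pixels"],D["scene"]["pixels"]])
for n in D: save(D[n],n+"0.png")
o=arm.get_obs();print(o["clock"],o["tool_pos"],o["tcp_rot"],o["grip_width"],D["top"]["k1"])
E
```

```text
0.15 [ 0.12845573 -0.53450211  0.21206116] [[ 9.72341647e-01  2.33563066e-01 -1.23740038e-04]
 [ 2.33563080e-01 -9.72341214e-01  9.22291687e-04]
 [ 9.50957356e-05 -9.25683722e-04 -9.99999567e-01]] 0.0855263098463058 0.018249903797714417
```

View pics/top0.png

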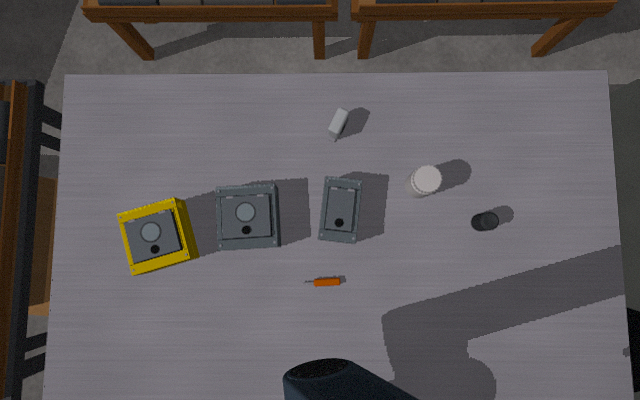

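View pics/scene0.png

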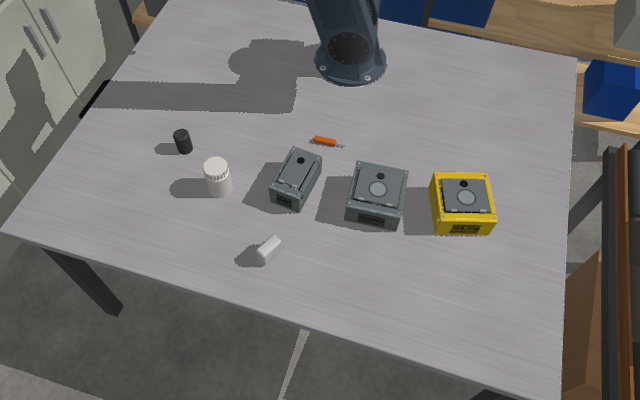

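Candidates for the pad in the top view: the yellow look-alike at (155,249), the grey box with the round window at (246,230), and the narrow power pack without a window at (339,223). I choose (246,230), which is (380,177) in the scene view. Next I'll take a close crop and measure it.

```bash
python3 - <<'E'
from h import *
import pickle
D=pickle.load(open("d0.pkl","rb"))
def blob(d,u,v,w=9):
    g=d["pixels"].max(2)[v-w:v+w+1,u-w:u+w+1]
    n,l,s,c=cv2.connectedComponentsWithStats((g<45).astype(np.uint8))
    k=1+np.argmin(np.hypot(*(c[1:]-w).T)+ (s[1:,4]<8)*100); return c[k]+[u-w,v-w],s[k,4]
R=[]
for n,u,v in(("top",246,230),("scene",380,177),("top",339,223)):
    c,a=blob(D[n],u,v); print(n,c,a,onz(D[n],*c,.0915)); R.append(ray(D[n],*c))
# triangulate
(c1,r1),(c2,r2)=R[:2]; s=np.linalg.lstsq(np.c_[r1,-r2],c2-c1,rcond=None)[0]
print("tri",c1+s[0]*r1,c2+s[1]*r2)
# box corners, top view, top plane z=.08
for p in((216,186),(277,184),(280,246),(219,249)): print(onz(D["top"],*p,.08))
for p in((246,212),): print("win",onz(D["top"],*p,.089))
a=cv2.resize(D["top"]["pixels"][165:265,105:375],None,fx=2.9,fy=2.9,interpolation=2)
b=cv2.resize(D["scene"]["pixels"][140:240,255:525],None,fx=2.9,fy=2.9,interpolation=2)
cv2.imwrite("pics/crop.png",np.vstack([a,b])[:,:,::-1])
E
```

```text
top [246.03389831 229.55932203] 59 [0.51047488 0.21551342 0.0915    ]
scene [380.17241379 175.89655172] 29 [0.51107    0.21705803 0.0915    ]
top [338.8245614  222.33333333] 57 [ 0.52798687 -0.01281188  0.0915    ]
tri [0.51053379 0.21580299 0.08999159] [0.51016411 0.21701377 0.09020958]
[0.62053669 0.29552371 0.08      ]
[0.62529048 0.14182144 0.08      ]
[0.47019897 0.13269156 0.08      ]
[0.46295102 0.28383645 0.08      ]
win [0.55401384 0.21690787 0.089     ]
```

View pics/crop.png

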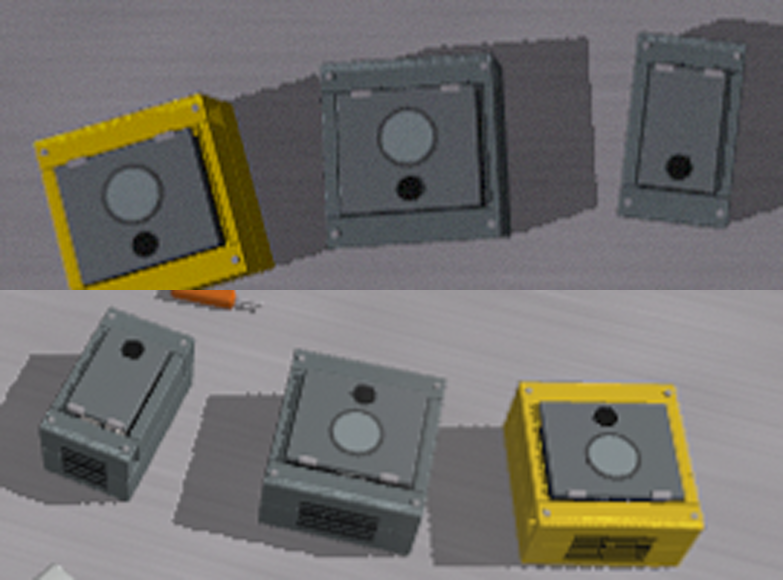

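Top view: the chosen grey box has the window, its hinges at the rear (+x) and its pad in front. The pad is at about (0.511, 0.216, 0.091). Moving over it with the fingers closing.

```bash
python3 -m handwheel '[0.02,-0.023,0,0, 0.055,-0.064,0,0, 0.09,-0.105,0,0, 0.125,-0.146,0,0, 0.16,-0.187,0,0, 0.195,-0.228,0,0, 0.23,-0.27,0,0, 0.265,-0.31,0,0, 0.30,-0.351,0,0, 0.335,-0.392,0,0]' 255
```

```text
clock: 1.4
tool_pos: [0.3632, -0.0736, 0.2126]
tcp_rot: [[0.972, 0.234, 0.001], [0.234, -0.972, -0.0], [0.0, 0.0, -1.0]]
wrist_force: [1.1, -0.5, -0.7]
grip_width: 0.0002
finger_force: 0.0
```

```bash
python3 -m handwheel '[0.035,-0.041,0,0, 0.07,-0.082,0,0, 0.105,-0.123,0,0, 0.14,-0.164,0,0, 0.175,-0.206,0,0, 0.20,-0.235,0.02,0, 0.212,-0.248,0.05,0, 0.212,-0.248,0.06,0, 0.212,-0.248,0.06,0]'
python3 - <<'E'
from h import *
o=arm.get_obs();print(o["tcp_rot"],o["wrist_force"],o["q"])
d=grab("wrist"); save(d,"w1.png")
e=np.array([.5107,.2162,.0995])-o["tool_pos"]; print(o["tool_pos"],"tool shift to touch",o["tcp_rot"].T@e)
E
```

```text
clock: 2.52
tool_pos: [0.5104, 0.2147, 0.1522]
tcp_rot: [[0.972, 0.233, -0.001], [0.233, -0.972, -0.001], [-0.001, 0.0, -1.0]]
wrist_force: [0.8, -0.5, 1.1]
grip_width: 0.0002
finger_force: 0.0
[[ 9.72375600e-01  2.33417995e-01 -1.31580406e-03]
 [ 2.33417476e-01 -9.72376467e-01 -5.37281880e-04]
 [-1.40486816e-03  2.15308128e-04 -9.99998990e-01]] [ 0.8241235  -0.54143081  1.14807742] [ 1.80000112e+01  2.45076007e+01  9.74335403e+01 -7.04133583e-03
  5.81400722e+01  9.45053532e+01]
[0.51035487 0.21468632 0.15224278] tool shift to touch [ 0.00076301 -0.00140266  0.05274146]
```

View pics/w1.png

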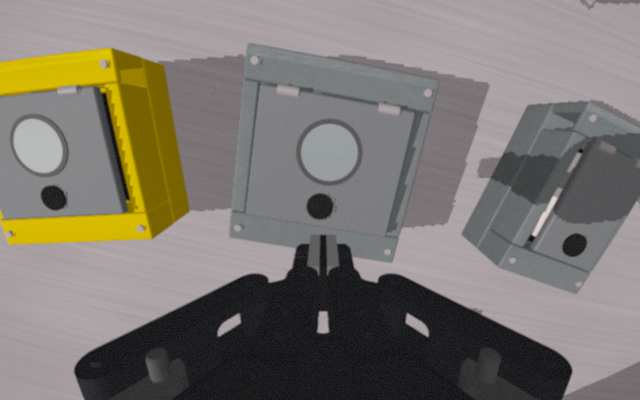

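The wrist view shows the closed fingertips at about (322,240) and the pad at (320,207). The yellow box is well off to the left and the power pack to the right. I'll check the pad position by ray, then move down to just above it.

```bash
python3 - <<'E'
from h import *
d=grab("wrist"); o=arm.get_obs()
m=(d["pixels"].max(2)[190:225,300:340]<45).astype(np.uint8)
n,l,s,c=cv2.connectedComponentsWithStats(m); k=1+s[1:,4].argmax(); p=c[k]+[300,190]
w=onz(d,*p,.0915); print(p,s[k],w,o["tcp_rot"].T@(w+[0,0,.008]-o["tool_pos"]))
E
python3 -m handwheel '[0.0005,-0.001,0.01,0, 0.0005,-0.001,0.022,0, 0.0005,-0.001,0.034,0, 0.0005,-0.001,0.042,0, 0.0005,-0.001,0.046,0, 0.0005,-0.001,0.046,0]'
```

```text
[319.51460674 206.35955056] [  8   5  24  24 445] [0.5105562  0.21668738 0.0915    ] [-0.00014656 -0.00199057  0.0540412 ]
clock: 3.38
tool_pos: [0.5111, 0.2164, 0.1063]
tcp_rot: [[0.972, 0.234, -0.0], [0.234, -0.972, -0.0], [-0.0, 0.0, -1.0]]
wrist_force: [-0.2, -0.6, -0.4]
grip_width: 0.0002
finger_force: 0.0
```

```bash
python3 -m handwheel '[0,0,0.002,0, 0,0,0.004,0, 0,0,0.0055,0, 0,0,0.007,0, 0,0,0.0085,0, 0,0,0.01,0, 0,0,0.01,0]'
```

```text
clock: 4.25
tool_pos: [0.511, 0.2164, 0.0964]
tcp_rot: [[0.972, 0.234, -0.0], [0.234, -0.972, -0.0], [-0.0, 0.0, -1.0]]
wrist_force: [0.6, -1.1, 0.7]
grip_width: 0.0001
finger_force: 0.0
```

```bash
python3 -m handwheel '[0,0,0.0008,0, 0,0,0.0016,0, 0,0,0.0025,0, 0,0,0.0025,0]'
```

```text
clock: 4.75
tool_pos: [0.5111, 0.2164, 0.0939]
tcp_rot: [[0.972, 0.234, -0.0], [0.234, -0.972, -0.0], [-0.0, 0.0, -1.0]]
wrist_force: [0.6, -0.2, -0.2]
grip_width: -0.0
finger_force: 0.0
```

```bash
python3 - <<'E'
from h import *
d=grab("wrist"); save(d,"w2.png")
F=[]
for _ in range(6): F.append(arm.get_obs()["wrist_force"]); viewer.read_camera("top")
print(np.round(F,1))
E
```

```text
[[ 0.3  0.3 -0.2]
 [-0.5 -0.5  0.4]
 [ 0.3 -0.5 -0.1]
 [ 0.5  0.2  0.6]
 [-0.7 -0.3  0.4]
 [ 0.3  0.5 -0.8]]
```

View pics/w2.png

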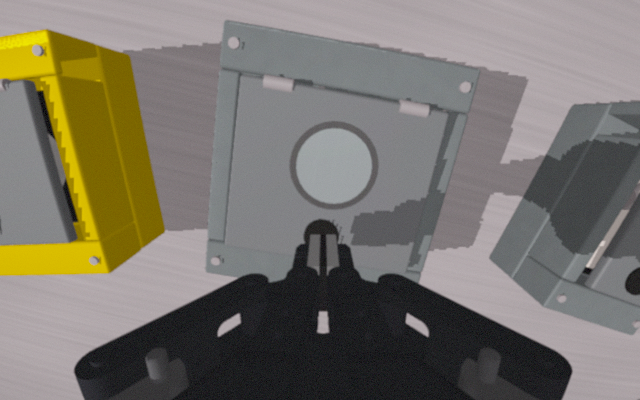

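The fingertips are over the pad at (321,235), but the force reading shows no contact yet. Going on down slowly.

```bash
python3 -m handwheel '[0,0,0.001,0, 0,0,0.002,0, 0,0,0.002,0]' | grep -E 'tool_pos|force|clock'; python3 -m handwheel '[0,0,0.001,0, 0,0,0.002,0, 0,0,0.002,0]'| grep -E 'tool_pos|force|clock'
```

```text
clock: 5.48
tool_pos: [0.511, 0.2163, 0.0918]
wrist_force: [-1.8, 0.6, 0.6]
finger_force: 0.0
clock: 5.85
tool_pos: [0.5111, 0.2164, 0.0899]
wrist_force: [0.1, -0.3, 0.3]
finger_force: 0.0
```

```bash
python3 - <<'E'
from h import *
F=[]
a=grab("wrist"); b=grab("scene")
for _ in range(8): F.append(arm.get_obs()["wrist_force"]); viewer.read_camera("top")
print(np.round(np.mean(F,0),2))
f=lambda d,x0,y0,x1,y1:cv2.resize(d["pixels"][y0:y1,x0:x1],(400,400),interpolation=2)
cv2.imwrite("pics/c3.png",np.hstack([f(a,262,180,382,300),f(b,330,120,430,220)])[:,:,::-1])
E
```

```text
[-0.02 -0.14 -0.18]
```

View pics/c3.png

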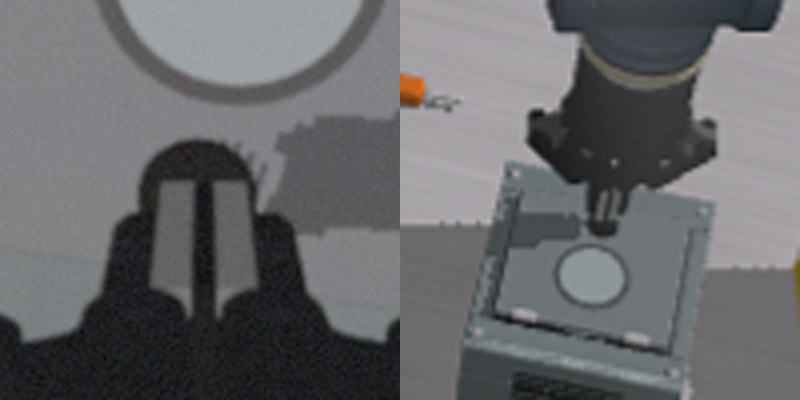

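The fingertips are centred on the pad at crop (205,185), with a small gap still showing. Continuing in 1 mm steps and watching the force.

```bash
for i in 1; do python3 -m handwheel '[0,0,0.001,0, 0,0,0.002,0, 0,0,0.002,0]' | grep -E 'tool_pos|wrist|clock'; done; python3 -m handwheel '[0,0,0.001,0, 0,0,0.001,0]' | grep -E 'tool_pos|wrist|clock'; python3 -m handwheel '[0,0,0.001,0, 0,0,0.001,0]' | grep -E 'tool_pos|wrist|clock'
```

```text
clock: 6.72
tool_pos: [0.5111, 0.2164, 0.0879]
wrist_force: [-0.4, -0.0, 0.1]
clock: 6.98
tool_pos: [0.5111, 0.2164, 0.0869]
wrist_force: [0.1, -0.6, -0.5]
clock: 7.22
tool_pos: [0.511, 0.2164, 0.0859]
wrist_force: [0.5, -0.2, 0.0]
```

```bash
python3 - <<'E'
from h import *
a=grab("wrist"); o=arm.get_obs()
print("mount",np.round(a["mount"],3).tolist())
M=np.array(a["mount"])
# tip pixel (top edge of fingertips) : where ray crosses tool x=+11mm / 0 plane
b=dict(a); b["c2w"]=M
im=a["pixels"]
for px in((322,234),(322,240)):
    c,r=ray(b,*px)
    for x in(.011,.0,-.011): print(px,x,np.round(c+r*(x-c[0])/r[0],4))
F=[]
for _ in range(6): F.append(arm.get_obs()["wrist_force"]); viewer.read_camera("top")
print(np.round(np.mean(F,0),2))
d=grab("scene")
f=lambda d,x0,y0,x1,y1:cv2.resize(d["pixels"][y0:y1,x0:x1],(400,400),interpolation=2)
cv2.imwrite("pics/c4.png",np.hstack([f(a,262,180,382,300),f(d,330,120,430,220)])[:,:,::-1])
E
```

```text
mount [[0.001, -0.962, -0.274, 0.069], [1.0, 0.001, 0.0, 0.001], [0.0, -0.274, 0.962, -0.16], [0.0, 0.0, 0.0, 1.0]]
(322, 234) 0.011 [ 0.011   0.0002 -0.0215]
(322, 234) 0.0 [0.     0.0002 0.0046]
(322, 234) -0.011 [-0.011   0.0001  0.0307]
(322, 240) 0.011 [ 0.011   0.0002 -0.0291]
(322, 240) 0.0 [ 0.      0.0002 -0.0045]
(322, 240) -0.011 [-0.011   0.0001  0.0202]
[-0.25  0.19  0.06]
```

View pics/c4.png

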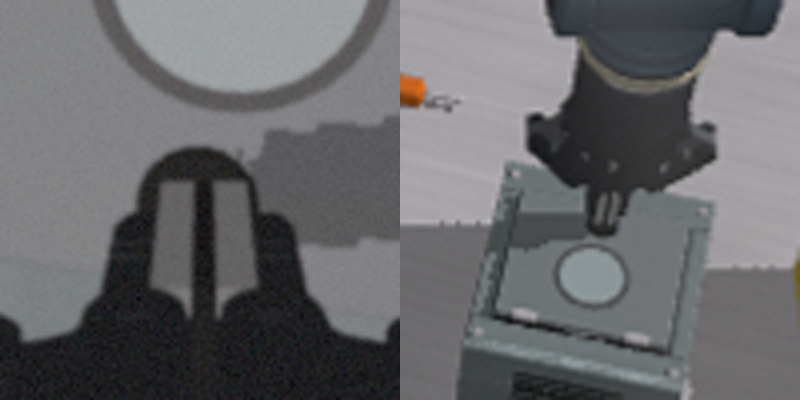

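The hatch has not moved: the pad still shows at crop (197,165), with the tip just above it. Continuing down.

```bash
g(){ grep -E 'tool_pos|wrist|clock'; }; python3 -m handwheel '[0,0,0.001,0, 0,0,0.001,0]' | g; python3 -m handwheel '[0,0,0.001,0, 0,0,0.001,0]' |g; python3 -m handwheel '[0,0,0.001,0, 0,0,0.001,0]' | g
```

```text
clock: 7.88
tool_pos: [0.5111, 0.2164, 0.0849]
wrist_force: [0.3, 0.8, 0.3]
clock: 8.12
tool_pos: [0.5111, 0.2164, 0.0839]
wrist_force: [0.6, -0.7, 0.3]
clock: 8.38
tool_pos: [0.5111, 0.2164, 0.0829]
wrist_force: [-0.3, 0.3, 0.1]
```

```bash
python3 - <<'E'
from h import *
from scipy.optimize import brentq
T1=np.eye(4);R=np.array([[ 9.72375600e-01,2.33417995e-01,-1.31580406e-03],[2.33417476e-01,-9.72376467e-01,-5.37281880e-04],[-1.40486816e-03,2.15308128e-04,-9.99998990e-01]])
T1[:3,:3]=R;T1[:3,3]=[0.51035487,0.21468632,0.15224278]
b=grab("wrist"); a=dict(b); a["pixels"]=cv2.imread("pics/w1.png")[:,:,::-1]; a["c2w"]=T1@np.array(b["mount"])
t=grab("top")
C=[]
for n,d,box in(("w1",a,(290,110,370,195)),("now",b,(270,90,400,225))):
    x0,y0,x1,y1=box; g=cv2.cvtColor(np.ascontiguousarray(d["pixels"][y0:y1,x0:x1]),cv2.COLOR_RGB2GRAY)
    th,m=cv2.threshold(cv2.GaussianBlur(g,(3,3),0),0,255,cv2.THRESH_OTSU)
    m=(g>140).astype(np.uint8)
    cs=cv2.findContours(m,0,1)[0]; c=max(cs,key=cv2.contourArea); e=cv2.fitEllipse(c); p=np.array(e[0])+[x0,y0]
    pts=c[:,0,:]+[x0,y0]
    def dia(z): 
        P=np.array([onz(d,*q,z)[:2] for q in pts]); return 2*np.sqrt(cv2.contourArea(P.astype(np.float32).reshape(-1,1,2))/np.pi)
    print(n,e,p,onz(d,*p,.089),"dia",[round(dia(z),4) for z in(.07,.08,.089,.1)]); C.append(ray(d,*p))
(c1,r1),(c2,r2)=C; s=np.linalg.lstsq(np.c_[r1,-r2],c2-c1,rcond=None)[0]
print("tri",c1+s[0]*r1,c2+s[1]*r2)
d=grab("wrist"); save(d,"w5.png")
o=arm.get_obs(); print(o["clock"],o["tool_pos"],o["grip_width"],o["wrist_force"],o["effort"])
E
```

```text
w1 ((38.936832427978516, 41.91288375854492), (54.96118927001953, 55.281944274902344), 8.6261625289917) [328.93683243 151.91288376] [0.5542848  0.21969254 0.089     ] dia [np.float64(0.0464), np.float64(0.0445), np.float64(0.0427), np.float64(0.0406)]
now ((64.35847473144531, 78.63509368896484), (78.67327117919922, 79.55809020996094), 59.24325180053711) [334.35847473 168.63509369] [0.55432245 0.21971198 0.089     ] dia [np.float64(0.0487), np.float64(0.0459), np.float64(0.0433), np.float64(0.0402)]
tri [0.55421012 0.21965898 0.08830305] [0.55421202 0.21965595 0.08830299]
8.525 [0.51110811 0.21640324 0.08298433] 7.643881717018863e-05 [-0.0783554   0.37953029  0.18471592] [ 2.88478777e-04 -5.49242270e+01 -2.36121869e+01  2.12539526e-04
  1.53670353e-04 -1.22997386e-05]
```

View pics/w5.png

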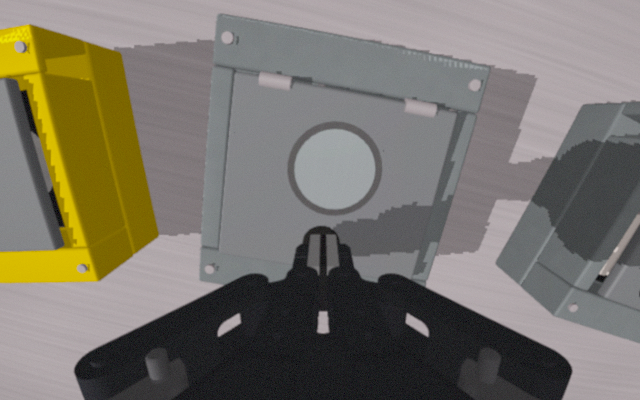

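The window triangulates to z = 0.088, so the hatch has not been pressed. The pad's far edge at (321,226) is still ahead of the tip edge at (321,234), so the real tips stand well behind the stated point. Contact will have to be found by force.

```bash
g(){ grep -E 'tool_pos|wrist'; }; python3 -m handwheel '[0,0,0.001,0, 0,0,0.001,0]' | g; python3 -m handwheel '[0,0,0.001,0, 0,0,0.001,0]' |g; python3 -m handwheel '[0,0,0.001,0, 0,0,0.001,0]' | g
```

```text
tool_pos: [0.511, 0.2164, 0.0819]
wrist_force: [0.3, 0.4, 0.1]
tool_pos: [0.5111, 0.2164, 0.0809]
wrist_force: [-0.7, 1.0, -0.1]
tool_pos: [0.5111, 0.2164, 0.0799]
wrist_force: [-0.4, 0.5, 0.1]
```

```bash
g(){ grep -E 'tool_pos|wrist|clock'; }; python3 -m handwheel '[0,0,0.001,0, 0,0,0.001,0]' | g; python3 -m handwheel '[0,0,0.001,0, 0,0,0.001,0]' |g
```

```text
clock: 9.52
tool_pos: [0.5111, 0.2164, 0.0789]
wrist_force: [0.4, -0.5, -1.0]
clock: 9.78
tool_pos: [0.5111, 0.2164, 0.0779]
wrist_force: [0.4, 0.7, -0.4]
```

```bash
g(){ grep -E 'tool_pos|wrist|clock'; }; for i in 1; do python3 -m handwheel '[0,0,0.001,0, 0,0,0.001,0]' | g; python3 -m handwheel '[0,0,0.001,0, 0,0,0.001,0]' |g; python3 -m handwheel '[0,0,0.001,0, 0,0,0.001,0]' |g; done
cat > edge.py <<'E'
from h import *
b=grab("wrist"); g=b["pixels"].max(2)
print("column profile x=322:",g[212:248,318:325].mean(1).astype(int).tolist())
m=(g[90:225,270:400]>140).astype(np.uint8); c=max(cv2.findContours(m,0,1)[0],key=cv2.contourArea); p=np.array(cv2.fitEllipse(c)[0])+[270,90]
print(p,onz(b,*p,.0883), "ref .5542 .2197")
E
python3 edge.py
```

```text
clock: 10.02
tool_pos: [0.5111, 0.2164, 0.0769]
wrist_force: [0.1, -0.1, -0.3]
clock: 10.28
tool_pos: [0.5111, 0.2164, 0.0759]
wrist_force: [0.2, -0.5, -0.2]
clock: 10.52
tool_pos: [0.5111, 0.2164, 0.0749]
wrist_force: [-0.1, -0.2, -1.3]
column profile x=322: [107, 93, 91, 90, 91, 98, 111, 127, 133, 134, 134, 134, 133, 134, 132, 128, 119, 113, 97, 61, 28, 29, 42, 54, 50, 52, 48, 52, 52, 50, 53, 49, 50, 52, 49, 47]
[334.90692902 171.20024872] [0.55422643 0.21965501 0.0883    ] ref .5542 .2197
```

The pad edge is now at row 231 and the tip edge at 234, so contact is about 3–4 mm away.

```bash
g(){ grep -E 'tool_pos|wrist|clock'; }; python3 -m handwheel '[0,0,0.001,0, 0,0,0.001,0]' | g; python3 -m handwheel '[0,0,0.001,0, 0,0,0.001,0]' |g; python3 -m handwheel '[0,0,0.001,0, 0,0,0.001,0]' |g;  python3 edge.py
```

```text
clock: 10.82
tool_pos: [0.511, 0.2164, 0.0739]
wrist_force: [0.7, 0.0, 0.4]
clock: 11.08
tool_pos: [0.5111, 0.2164, 0.073]
wrist_force: [-0.1, 0.2, 0.0]
clock: 11.32
tool_pos: [0.511, 0.2164, 0.072]
wrist_force: [-1.2, 0.6, 1.8]
column profile x=322: [144, 119, 98, 92, 92, 92, 94, 104, 121, 131, 133, 133, 133, 132, 133, 133, 129, 125, 122, 110, 80, 42, 42, 51, 52, 50, 50, 53, 52, 52, 49, 48, 52, 50, 50, 48]
[335.13419342 172.15449524] [0.55422884 0.21970644 0.0883    ] ref .5542 .2197
```

```bash
g(){ grep -E 'tool_pos|wrist|clock'; }; python3 -m handwheel '[0,0,0.001,0, 0,0,0.001,0]' | g; python3 -m handwheel '[0,0,0.001,0, 0,0,0.001,0]' |g; python3 edge.py
```

```text
clock: 11.62
tool_pos: [0.511, 0.2164, 0.0709]
wrist_force: [-2.3, 0.4, 2.5]
clock: 11.88
tool_pos: [0.5111, 0.2164, 0.0699]
wrist_force: [-1.3, 0.2, 2.3]
column profile x=322: [159, 143, 114, 95, 91, 91, 92, 96, 108, 122, 133, 133, 132, 132, 134, 133, 127, 118, 113, 105, 84, 57, 44, 51, 54, 50, 51, 51, 50, 49, 54, 50, 51, 49, 48, 47]
[335.16444397 172.88651276] [0.55430753 0.21977454 0.0883    ] ref .5542 .2197
```

Contact came at TCP z ≈ 0.0725, with about 2.4 N now. Pressing on past the trip point to about 6.5 mm of travel.

```bash
g(){ grep -E 'tool_pos|wrist|clock'; }; python3 -m handwheel '[0,0,0.001,0, 0,0,0.002,0, 0,0,0.003,0, 0,0,0.003,0]' | g; python3 -m handwheel '[0,0,0.001,0, 0,0,0.001,0]' |g; python3 edge.py
```

```text
clock: 12.42
tool_pos: [0.5111, 0.2164, 0.0668]
wrist_force: [-2.7, 0.1, 4.4]
clock: 12.68
tool_pos: [0.5111, 0.2164, 0.0665]
wrist_force: [-4.5, -1.6, 8.7]
column profile x=322: [165, 160, 143, 115, 97, 91, 91, 92, 97, 109, 126, 133, 133, 133, 132, 134, 134, 133, 125, 108, 91, 75, 54, 54, 51, 51, 51, 52, 51, 51, 49, 52, 52, 49, 52, 48]
[335.20504761 173.94245911] [0.5543836  0.21993512 0.0883    ] ref .5542 .2197
```

The firm stop is reached at 8.7 N, so the latch has tripped. Drawing back up and towards the robot.

```bash
python3 -m handwheel '[0,0,-0.008,0, 0,0,-0.025,0, -0.005,0,-0.05,0, -0.02,0,-0.08,0, -0.045,0,-0.115,0, -0.075,0,-0.145,0, -0.105,0,-0.165,0, -0.13,0,-0.175,0, -0.14,0,-0.18,0, -0.14,0,-0.18,0]' | grep -E 'tool_pos|wrist|clock'
python3 -m handwheel '[0,0,0,0,0,0,0,0,0,0,0,0,0,0,0,0,0,0,0,0,0,0,0,0,0,0,0,0,0,0,0,0,0,0,0,0,0,0,0,0]' | grep -E 'wrist|clock'
python3 - <<'E'
from h import *
f=lambda d,x0,y0,x1,y1:cv2.resize(d["pixels"][y0:y1,x0:x1],(400,400),interpolation=2)
cv2.imwrite("pics/e1.png",np.hstack([f(grab("scene"),280,90,480,290),f(grab("top"),150,120,350,320)])[:,:,::-1])
E
```

```text
clock: 13.98
tool_pos: [0.3753, 0.1838, 0.2466]
wrist_force: [-0.7, -0.1, 0.8]
clock: 15.22
wrist_force: [0.2, 0.7, 0.5]
```

View pics/e1.png

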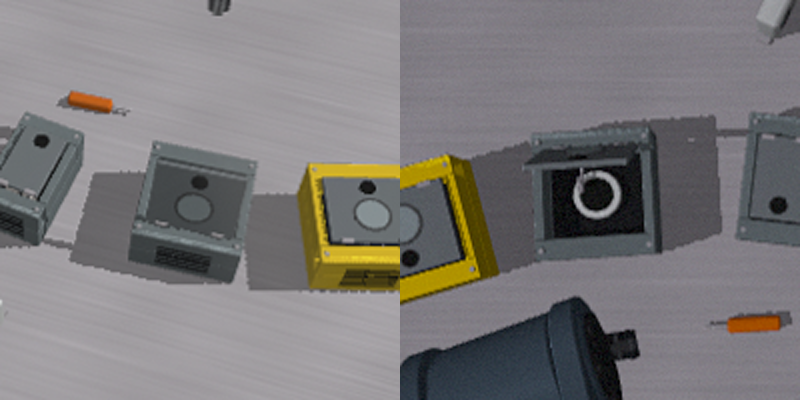

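The top view shows the hatch standing open at about (578,160) in the combined picture, with the port and its ring visible at (597,195). The power pack is shut and the arm is clear. I'll watch about two more seconds, check that nothing changes, and hand in.

```bash
cat > w.py <<'E'
from h import *
import sys
t=grab("top")["pixels"].astype(int); f="ref.npy"
if sys.argv[1]=="s": np.save(f,t)
else: print("changed px at hatch",(abs(t-np.load(f))[165:260,200:300].max(2)>40).sum(), "port dark px",(t[195:245,225:275].max(2)<45).sum())
E
python3 w.py s
Z='clock|wrist'; python3 -m handwheel '[0,0,0,0,0,0,0,0,0,0,0,0,0,0,0,0,0,0,0,0,0,0,0,0,0,0,0,0,0,0,0,0,0,0,0,0,0,0,0,0]' | grep -E $Z
python3 -m handwheel '[0,0,0,0,0,0,0,0,0,0,0,0,0,0,0,0,0,0,0,0,0,0,0,0,0,0,0,0,0,0,0,0]' | grep -E $Z
python3 w.py c
```

```text
clock: 16.62
wrist_force: [-0.0, -0.5, -0.2]
clock: 17.62
wrist_force: [-0.3, 0.6, 0.1]
changed px at hatch 23 port dark px 1321
```

```bash
python3 -c "
from cell import job_done; print(job_done())"
```

```text
the job is handed in; nothing more can be done
None
```

The analyser's sample port is open: one firm press on the pad (about 9 N), then I drew back, watched the hatch stay open for over two seconds, and handed the job in at about 18 s with the power pack's hatch still shut and nothing else touched.

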